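Lock up four print blocks in the proofing bed

ROBOT

A 6-joint arm with a two-finger parallel gripper is mounted at the origin on the work surface. World frame = base frame: x ahead of the robot, y to its left, z up, the work surface at z = 0. Lengths are in mm, angles in degrees, forces in N, time in s.
With the tool pointing down it reaches from about 375 to 825 mm from the base axis. Payload 5.5 kg.
Tool frame: the origin (TCP) lies on the centre line of the jaws, within the pads' length; the fingertips stand 25 mm ahead of it and the grasp point (between the pads) lies 6 mm ahead of it; z points along the fingers, y is the line along which they close (so a half turn about z gives the same grasp; the last joint's range is limited). The gripper opens to 85 mm and grips with 20 to 120 N. Pads are 22 mm wide; open, the fingers measure 114 mm over their backs; the gripper's body (76 mm by 85 mm) begins 54 mm behind the grasp point. The pads swing forward as they close: fully open they stand 13 mm farther back than shut.
Start: joints at [77.235, 17.962, -2.699, 69.339, 0, 90], TCP at [132.574, 585.166, 256.299] pointing down, gripper open.
Joint ranges: [-152.73, 152.73], [-39.44, 99.34], [-58.76, 71.6], [-118.89, 123.64], [-81.53, 83.1], [-180, 180]. Speed limits (degrees/s): [136.94, 136.94, 172.46, 180, 180, 180].

INTERFACE

Orientations are given as [roll, pitch, yaw] about the fixed x, y, z axes, in that order (R = Rz(yaw) Ry(pitch) Rx(roll)).
In Python, from bench import sensors, vision, robot, nets gives the robot as it stands. The module is installed in compiled form; this text tells all that it offers.
- The arm moves only by the tool carry_out, never from a script. Its argument "moves" is a list that holds one entry, the list of rows, each a list of 6 numbers: the shift along the tool's x, y, z in cm, then the turn, a rotation vector about the tool's x, y, z in rad. A call has 1 to 12 rows; each row is the pose to reach, as a shift and turn from the pose commanded when the call began, along the tool's axes at that moment; what a row does not reach only later rows make up. A row lasts 1/8 s, in which the tool goes at most 62.5 mm and 10.7 degrees, less where a joint would pass 70% of its speed; a pose out of reach is approached as far as the arm can. A call with a gripper value outside its range is refused whole. "gripper" is the opening, from -1 (shut) to 1 (fully open), set as the call begins (left out, the last holds). The fingers move at their own pace and stop on an object; "squeeze" is the grip in N (left out, the last holds). Time passes only in rows, so rows that repeat a pose let the fingers close. It gives the time, the measured TCP pose, the force, the opening and the grip force at its end, in the units of the state.
- sensors.get_obs(): the state, without advancing time (a new reading comes with each control period).
- vision.capture(name): name is "scene" or "top" or "wrist"; returns the picture (480x640x3 uint8, blue, green, red); there is no depth.
- vision.get_calibration(name): a dict with "K" (3x3 intrinsics, pixels), "k1" (the pictures are not rectified: a ray, as slopes to the right and down, at radius r is drawn at 1 + k1 r^2 times it, then the intrinsics apply), "rvec" (rotation vector, rad) and "tvec" (3), from world to camera coordinates, as OpenCV has them; the wrist camera has in their place "T_tool_cam" (4x4, takes a point from camera to tool coordinates, whose origin is the TCP and whose axes are the flange's). Camera axes: x right, y down, z forward; pixel columns grow to the right and rows downward; lengths in mm; the calibration is good to about 2 mm. A picture is of the moment at which its call begins: read the wrist's pose just before it. get_calibration takes no time and is no camera call.
- robot.job_done(): hands the job in; it is judged then, once.
Trained networks look in the newest picture that a camera, given by its name, has taken for a name from the list of things; names that differ only in an ending like _2 or _b are one class to them, and where a whole thing is asked for, a point or a joint stands for the part that bears it (a point fixed in the world has none). Each returns a list of dicts, best first, with "confidence" (0 to 1); they miss things now and then, are a little off and sometimes report something else, mostly with a low value. They report only what shows in the picture. A call takes as long as a camera call.
- nets.boxes_of(query, camera): "point" ([column, row] in pixels, amid what is visible of it).
- nets.trace(query, camera): "mask" (480x640 bool, what is visible of it) and "point" ([column, row] in pixels, amid what is visible of it).
The state is a dict: "time": time; "qpos": joint angles; "joint_velocities": joint speeds; "tau": joint torques, N m; "tool_pos": TCP position; "tcp_rot": TCP orientation; "wrist_force": force on the tool from outside, world axes, zero at the start; "ft_torque": the same for the moment, N m; "finger_gap": opening from 0.0 (shut) to 1.0 (fully open); "grasp_force": force on a finger pad.
Only numpy, scipy, OpenCV 4.12 (cv2) and the standard library are available. Lean on these libraries where they do the work, as an engineer would, in place of code of your own. Each camera call takes 0.05 s, during which the arm holds its last target. There are 200 camera calls.

TASK

Lock up the four print blocks: nudge them into one straight row, square and flush against the long fence, and turn the clamp knob clockwise until its jaw packs the row tight against the end stop with no gaps, gripped firmly but without crushing the blocks. Any order will do; leave the other things alone.

Things in the scene. Friction and masses are not known exactly. Their poses are not given: they have to be found in the camera images.
- bed: The lock-up bed: a fixed dark steel board, 250 mm (its x) by 440 mm (its y), 12 mm thick; origin on its underside, 25 mm to the +y side of the board's middle. Its x axis points away from the robot to the fence, z up. 'Bed' coordinates in these notes are along its axes from its origin. Its top is bed z = 12 mm.
- fence (a point): Point on the inner face of the long fence, at its top edge, bed (110, 0, 27) mm. The fence is a fixed aluminium bar along the bed's far edge, along bed y, standing 15 mm above the board. A block flush with it has its centre at bed x = 88 mm.
- end_stop: Fixed aluminium end stop at the left (+y) end of the row, square to the fence; origin at bed (55, 135, 12) mm, its face towards the row at bed y = +125 mm, bed x from 0 to 110 mm, 15 mm above the board. The row is packed between it and the jaw.
- jaw: Sprung steel clamp jaw at the right (-y) end of the row, 40 mm wide along bed x (centre bed x 88 mm), 17 mm high; origin on the board under the middle of its pressing face, which looks to bed +y; 34 mm deep with its carriage. Fully open: bed y = -116 mm. Only the knob drives it, 17 mm per rad to bed +y, 68 mm at most; it easily pushes loose blocks along the fence. Its spring gives 6 N per mm.
- knob (a joint): Clamp knob angle, rad: 0 jaw open, 4 at most; grows clockwise seen from above, closing the jaw. Starts at 0 to 0.3. At 0 its grip bar lies along bed x. Friction about 0.27 N m; once the row is packed the jaw's squeeze adds 0.017 N m per N, and climbs about 10 N per 0.1 rad. Let go, it stays, easing back only to about 15 N if tighter. A firm grip is 8 to 20 N; above 30 N crushes.
- knob_grip (a point): Point on the knob's upright axis at the height to grip its bar, bed (88, -200, 49) mm. The bar is 46 mm long, 14 mm thick, from 25 mm below this point to 7 mm above; a 48 mm disc, 8 mm high, lies under it.
- block1: Relief-print block of pale wood with a grey lino face bearing a disc, 44 mm (its x) by 50 mm (its y) by 23 mm high, about 60 g, lying face up; origin at the centre of its underside, on the board's surface. In the row its x axis is square to the fence (its 44 mm sides touch the neighbours, a 50 mm side the fence); four make a row 200 mm long.
- block2: Relief-print block of pale wood with a grey lino face bearing four bars, 44 mm (its x) by 50 mm (its y) by 23 mm high, about 60 g, lying face up; origin at the centre of its underside, on the board's surface. In the row its x axis is square to the fence (its 44 mm sides touch the neighbours, a 50 mm side the fence); four make a row 200 mm long.
- block3: Relief-print block of pale wood with a grey lino face bearing a diamond, 44 mm (its x) by 50 mm (its y) by 23 mm high, about 60 g, lying face up; origin at the centre of its underside, on the board's surface. In the row its x axis is square to the fence (its 44 mm sides touch the neighbours, a 50 mm side the fence); four make a row 200 mm long.
- block4: Relief-print block of pale wood with a grey lino face bearing three dots, 44 mm (its x) by 50 mm (its y) by 23 mm high, about 60 g, lying face up; origin at the centre of its underside, on the board's surface. In the row its x axis is square to the fence (its 44 mm sides touch the neighbours, a 50 mm side the fence); four make a row 200 mm long.
- ink_tin: Bystander, leave alone: small round aluminium ink tin, 40 mm across and 35 mm high, on the near right corner of the bed; origin at its underside.
- eraser: Bystander, leave alone: white eraser 45 x 22 x 12 mm on the near left corner of the bed; origin at its underside.
- water_cup: Bystander, leave alone: white ceramic cup, 85 mm high; origin at its underside.
- ink_jar: Bystander, leave alone: glass ink jar, 70 mm high, 56 mm across; origin at its underside.
- scraper: Bystander, leave alone: spatula-like ink scraper lying on the table, 190 mm long; origin at its underside.
- brayer: Bystander, leave alone: ink roller with a wooden handle lying on the table, about 170 mm long; origin at its underside.

How it is judged:
By the outcome, as a careful person would: the job done as asked, in the order asked, and still so for the second after the job is handed in, with the robot touching nothing.
It also fails if it takes over 72 s, if anything falls off the work surface, if the arm or the gripper's body presses on something with over 40 N, if the wrist force passes 120 N, or if a joint passes its speed limit or range.

## Working session

There is one attempt and no reset: what is moved stays moved. The work goes in short steps, Python scripts to look and compute and a tool call to move; the robot and the scene stay as the last step left them, time stands still between calls to the robot, and variables do not carry over. Pictures are saved under pics/ and viewed, at most 10 in all, crops included, and the job is handed in when it is done.

Besides the shell and the picture viewer there is one more tool, called after "Emit:" as name(argument=value, ...), one argument or row to a line, values as JSON. carry_out: Moves the arm, as the interface text tells. Its arguments: {"type":"object","properties":{"moves":{"type":"array","items":{"type":"array","items":{"type":"array","items":{"type":"number"}}}},"gripper":{"type":"number"},"squeeze":{"type":"number"}},"required":["moves"]}

```bash
mkdir -p pics; cat > h.py <<'E'
import numpy as np,cv2
from bench import sensors,vision,robot,nets
from scipy.spatial.transform import Rotation as R
def cam(n):
    c=vision.get_calibration(n);K=np.array(c["K"],float)
    if "rvec" in c:
        Rm=cv2.Rodrigues(np.array(c["rvec"],float))[0];t=np.array(c["tvec"],float).ravel()
    else:
        o=sensors.get_obs();T=np.eye(4);T[:3,:3]=R.from_euler('xyz',o["tcp_rot"],degrees=True).as_matrix();T[:3,3]=o["tool_pos"]
        W=np.linalg.inv(T@np.array(c["T_tool_cam"]));Rm=W[:3,:3];t=W[:3,3]
    return K,c["k1"],Rm,t
def pix2w(C,p,z):
    K,k1,Rm,t=C;d=np.array([k1,0,0,0,0],float)
    u=cv2.undistortPoints(np.array(p,float).reshape(-1,1,2),K,d).reshape(-1,2)
    r=np.c_[u,np.ones(len(u))]@Rm;o=-Rm.T@t
    return o+r*((z-o[2])/r[:,2])[:,None]
def w2pix(C,P):
    K,k1,Rm,t=C
    return cv2.projectPoints(np.array(P,float).reshape(-1,1,3),Rm,t,K,np.array([k1,0,0,0,0],float))[0].reshape(-1,2)
E
python3 - <<'E'
from h import *
print(sensors.get_obs())
for n in("top","scene"):
    cv2.imwrite(f"pics/{n}0.png",vision.capture(n))
    C=cam(n);print(n,C[0][0,0],C[1],-C[2].T@C[3])
    for q in("block1","block2","block3","block4","bed","jaw","knob","end_stop","ink_tin","eraser"):
        print(q,[(np.round(r["point"],1),round(r["confidence"],2),np.round(pix2w(C,r["point"],35)[0])) for r in nets.boxes_of(q,n)[:2]])
E
```

```text
{'time': 0.0, 'qpos': array([ 7.72356558e+01,  1.80043934e+01, -2.75480033e+00,  6.93401758e+01,
        2.15999036e-03,  9.00018506e+01]), 'joint_velocities': array([ 0.01911889, -0.06929324,  0.06150126,  0.15950047, -0.04719515,
       -0.00652314]), 'tau': array([ 2.14295098e-03, -5.39590144e+01,  3.39746475e+01,  1.93015148e-02,
        7.66261064e-05,  1.16559417e-05]), 'tool_pos': array([132.43350829, 584.64413804, 255.42804259]), 'tcp_rot': array([-1.79900630e+02, -2.15677754e-03,  1.67233801e+02]), 'wrist_force': array([ 0.82825861, -0.90314628, -0.89043294]), 'ft_torque': array([ 0.01175897,  0.00311863, -0.02030219]), 'grasp_force': 0.0, 'finger_gap': 1.0006102239368035}
top 503.7704515141463 0.029455016026723225 [ 354.23342988   -6.41799032 1039.31214248]
block1 [(array([275.3, 240.5]), 0.92, array([541., 116.,  35.])), (array([306.3, 205.4]), 0.7, array([614.,  53.,  35.]))]
block2 [(array([275.3, 240.5]), 0.92, array([541., 116.,  35.])), (array([306.3, 205.4]), 0.7, array([614.,  53.,  35.]))]
block3 [(array([275.3, 240.5]), 0.92, array([541., 116.,  35.])), (array([30
[... 1202 characters left out ...]
35.])), (array([268.7, 236.2]), 0.71, array([604., -58.,  35.]))]
bed [(array([311.9, 249.7]), 0.58, array([565.,  41.,  35.]))]
jaw [(array([252.4, 230.7]), 0.68, array([618., -98.,  35.]))]
knob [(array([234.2, 210.1]), 0.91, array([ 605., -174.,   35.])), (array([335.7, 300.2]), 0.57, array([626., 162.,  35.]))]
end_stop [(array([333.3, 299. ]), 0.59, array([627., 156.,  35.])), (array([287.4, 180.4]), 0.17, array([ 452., -144.,   35.]))]
ink_tin [(array([288.3, 179.5]), 0.82, array([ 448., -144.,   35.])), (array([250.4, 135.5]), 0.42, array([ 400., -333.,   35.]))]
eraser [(array([388.5, 273.4]), 0.45, array([500., 206.,  35.])), (array([336.9, 297.1]), 0.15, array([619., 159.,  35.]))]
```

View pics/top0.png

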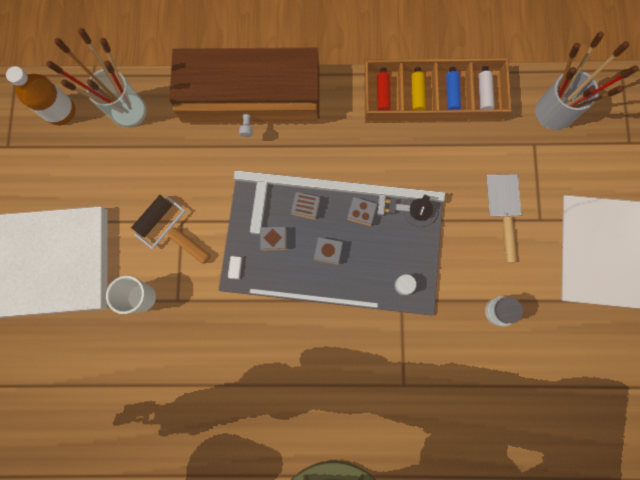

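View pics/scene0.png

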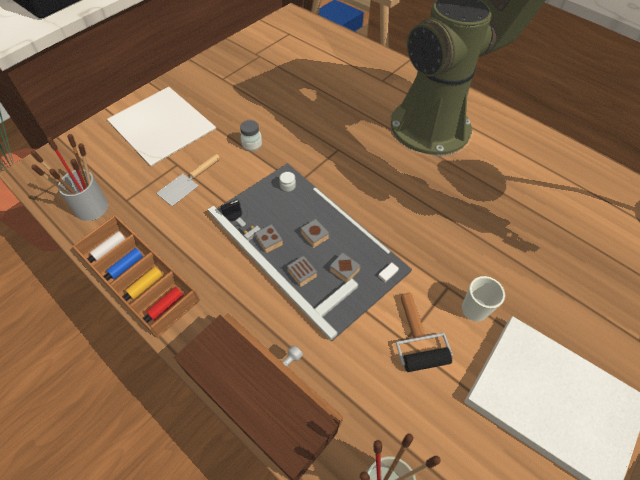

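Top view: the fence runs (235,175)–(443,195), the end stop is at (259,207) and the knob at (421,208). The blocks are bars (306,206), diamond (273,238), disc (329,251) and dots (362,211). The tin is at (404,285) and the eraser at (235,267). The scene view agrees. Next I'll fit the bed and block poses.

```bash
cat >> h.py <<'E'
def bedfit(C,px,bedpts,x0):
    from scipy.optimize import least_squares
    B=np.array(bedpts,float)
    def W(p):
        c,s=np.cos(p[2]),np.sin(p[2])
        return np.c_[p[0]+c*B[:,0]-s*B[:,1],p[1]+s*B[:,0]+c*B[:,1],B[:,2]]
    r=least_squares(lambda p:(w2pix(C,W(p))-px).ravel(),x0,loss='soft_l1')
    return r.x,(w2pix(C,W(r.x))-px)
E
python3 - <<'E'
from h import *
C=cam("top")
px=np.array([[220,291],[435,313.5],[235,172],[444,194]],float)
bp=[[-125,195,12],[-125,-245,12],[125,195,27],[125,-245,27]]
p,res=bedfit(C,px,bp,[540,0,-0.1]);print(p[:2],np.degrees(p[2]),res.round(1).tolist())
np.save("bed.npy",p)
im=vision.capture("top")
c,s=np.cos(p[2]),np.sin(p[2]);Rb=np.array([[c,-s],[s,c]])
for r in nets.trace("block1","top"):
    m=r["mask"].astype(np.uint8)
    cs=max(cv2.findContours(m,0,2)[0],key=cv2.contourArea)
    q=pix2w(C,cs.reshape(-1,2),35)[:,:2]
    b=(q-p[:2])@Rb
    rect=cv2.minAreaRect(b.astype(np.float32))
    print(r["confidence"],np.round(r["point"]),np.round(rect[0],1),np.round(rect[1],1),round(rect[2],1))
cv2.imwrite("pics/crop.png",cv2.resize(im[160:325,205:460],None,fx=3,fy=3,interpolation=2))
print(vision.get_calibration("wrist"))
E
```

```text
[544.23675244  24.20399326] -6.151208686178189 [[-0.9, 0.1], [0.2, 0.8], [-0.2, 0.0], [0.8, -1.4]]
0.81 [277. 241.] [-7.3 94.2] [48.1 52.8] 7.5
0.79 [363. 213.] [ 66.4 -78.1] [50.  50.4] 80.2
0.66 [303. 205.] [67.  38.3] [51.2 49.4] 84.5
0.56 [325. 249.] [-22.3 -17.8] [48.7 43.8] 85.5
{'K': array([[396.02988934,   0.        , 320.31638929],
       [  0.        , 396.02988934, 232.82100808],
       [  0.        ,   0.        ,   1.        ]]), 'k1': -0.007458035507833614, 'T_tool_cam': array([[ 1.00015810e-03, -9.65840896e-01, -2.59133872e-01,
         6.58869474e+01],
       [ 9.99999405e-01,  1.07857841e-03, -1.60448464e-04,
         5.64095217e-01],
       [ 4.34463888e-04, -2.59133557e-01,  9.65841400e-01,
        -1.17950114e+02],
       [ 0.00000000e+00,  0.00000000e+00,  0.00000000e+00,
         1.00000000e+00]])}
```

View pics/crop.png

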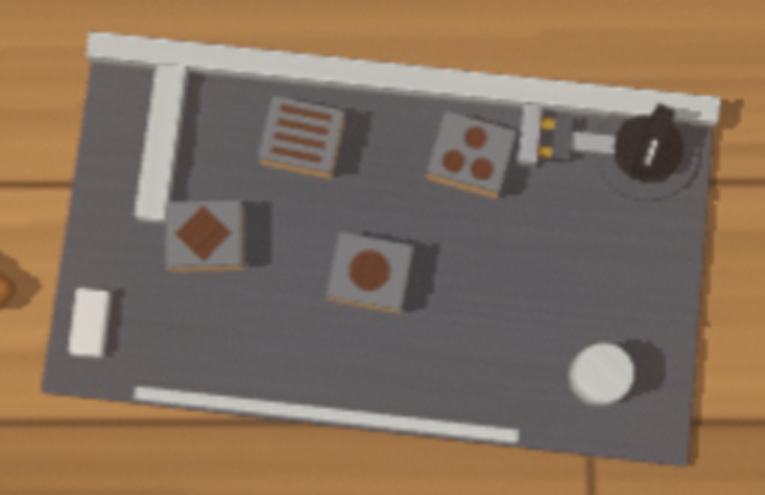

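The crop confirms the layout: bed yaw is about -6.2°, and along bed y from the end stop the order is diamond, bars, disc, dots. A loose-looking low near rail is also visible. I'll go to a wrist view next.

```bash
cat >> h.py <<'E'
def bed2w(b):
    p=np.load("bed.npy");c,s=np.cos(p[2]),np.sin(p[2])
    return np.array([p[0]+c*b[0]-s*b[1],p[1]+s*b[0]+c*b[1]])
def delta(b,z,byaw=0,obs=None):
    "row (cm,rad) from the measured pose to bed xy, world z, tool down with tool x at byaw deg from bed x"
    o=obs or sensors.get_obs();p=np.load("bed.npy")
    R0=R.from_euler('xyz',o["tcp_rot"],degrees=True)
    R1=R.from_euler('xyz',[180,0,np.degrees(p[2])+byaw],degrees=True)
    d=R0.inv().apply(np.r_[bed2w(b),z]-o["tool_pos"])/10
    return np.r_[d,(R0.inv()*R1).as_rotvec()].round(3)
def where():
    o=sensors.get_obs();p=np.load("bed.npy");c,s=np.cos(p[2]),np.sin(p[2])
    d=o["tool_pos"][:2]-p[:2]
    print("t",round(o["time"],2),"bed",round(c*d[0]+s*d[1],1),round(-s*d[0]+c*d[1],1),"z",round(o["tool_pos"][2],1),"rot",o["tcp_rot"].round(2),"q",o["qpos"].round(0),"F",o["wrist_force"].round(1),"gap",round(o["finger_gap"],2))
E
python3 -c "
from h import *
where();print(delta([38,0],230).tolist())"
```

```text
t 1.2 bed -469.4 513.6 z 256.3 rot [-180.      0.    167.24] q [77. 18. -3. 69. -0. 90.] F [-0.7  0.2  0.3] gap 1.0
[-56.318, -45.176, 2.629, 0.0, 0.0, 3.026]
```

Emit:
carry_out(
  moves=[
    [[-4.7, -3.8, 0, 0, 0, 0.17], [-9.4, -7.6, 0, 0, 0, 0.34], [-14.1, -11.3, 0, 0, 0, 0.51], [-18.8, -15, 0, 0, 0, 0.68], [-23.5, -18.8, 0, 0, 0, 0.85], [-28.2, -22.5, 0.5, 0, 0, 1.02], [-32.9, -26.4, 1, 0, 0, 1.2], [-37.5, -30, 1.5, 0, 0, 1.38], [-42.2, -33.9, 2, 0, 0, 1.56], [-47, -37.6, 2.3, 0, 0, 1.74], [-51.7, -41.4, 2.6, 0, 0, 1.92], [-56.3, -45.2, 2.6, 0, 0, 2.1]],
  ],
  gripper=-0.72,
)

```text
time: 2.7
tool_pos: [582.8, 18.1, 230.2]
tcp_rot: [-180.0, -0.0, 46.6]
wrist_force: [1.5, 1.5, 0.3]
finger_gap: 0.142
grasp_force: 0.0
```

Emit:
carry_out(
  moves=[
    [[0, 0, 0, 0, 0, 0.18], [0, 0, 0, 0, 0, 0.36], [0, 0, 0, 0, 0, 0.54], [0, 0, 0, 0, 0, 0.72], [0, 0, 0, 0, 0, 0.9], [0, 0, 0, 0, 0, 0.926], [0, 0, 0, 0, 0, 0.926]],
  ],
)

```text
time: 3.58
tool_pos: [579.9, -18.0, 230.3]
tcp_rot: [-178.1, 0.1, -2.7]
wrist_force: [-0.3, -0.1, -0.4]
finger_gap: 0.14
grasp_force: 0.0
```

```bash
python3 - <<'E'
from h import *
where()
C=cam("wrist");im=vision.capture("wrist");cv2.imwrite("pics/w1.png",im);np.save("w1.npy",np.array(C,dtype=object),allow_pickle=True)
p=np.load("bed.npy");c,s=np.cos(p[2]),np.sin(p[2]);Rb=np.array([[c,-s],[s,c]])
for r in nets.trace("block1","wrist"):
    cs=max(cv2.findContours(r["mask"].astype(np.uint8),0,2)[0],key=cv2.contourArea)
    b=(pix2w(C,cs.reshape(-1,2),35)[:,:2]-p[:2])@Rb
    rect=cv2.minAreaRect(b.astype(np.float32))
    print(r["confidence"],np.round(r["point"]),np.round(rect[0],1),np.round(rect[1],1),round(rect[2],1))
# predicted bed features
names={"fenceL":(110,125,27),"fenceJ":(110,-116,27),"stop0":(0,125,27),"nearL":(-125,195,12),"nearR":(-125,-245,12),"farR":(125,-245,27),"farL":(125,195,27),"knob":(88,-200,56)}
for k,v in names.items(): print(k,w2pix(C,np.r_[bed2w(v),v[2]]).round(0))
E
```

```text
t 3.58 bed 40.0 -38.2 z 230.3 rot [-1.7812e+02  6.0000e-02 -2.7300e+00] q [ -3.  17.  -8.  65.   2. 180.] F [-0.3 -0.1 -0.4] gap 0.14
0.66 [304. 268.] [-17.2 -16.7] [50.4 50.9] 84.7
0.66 [382. 174.] [ 68.6 -76.5] [51.9 45.8] 80.0
0.65 [170. 254.] [-4.4 94.9] [49.  59.1] 7.5
0.55 [100. 309.] [-65.  159.6] [26.3 49.3] 89.1
fenceL [[128. 107.]]
fenceJ [[435. 126.]]
stop0 [[136. 241.]]
nearL [[ 81. 354.]]
nearR [[532. 387.]]
farR [[606. 117.]]
farL [[39. 82.]]
knob [[557. 166.]]
```

View pics/w1.png

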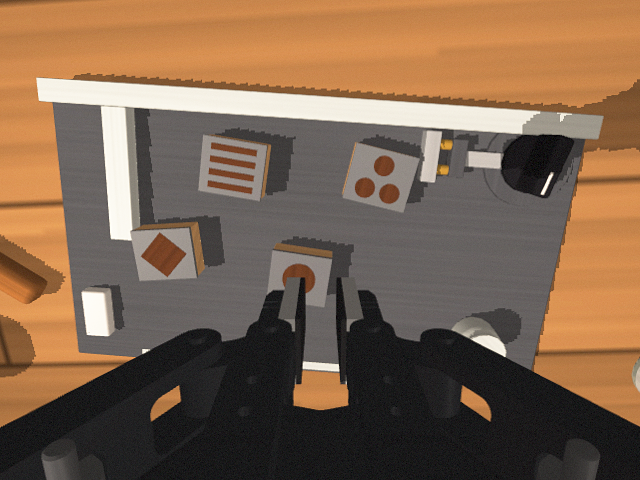

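The wrist view (note q6 hit its 180° limit, so I'll work with the half-turned yaw instead): bars around (233,168), dots (382,177), diamond (165,254), disc (300,275), with the fence corner at (130,107). The predicted bed features match within about 4 px.

```bash
python3 - <<'E'
from h import *
C=cam("wrist")
px=np.array([[38,79],[604,117],[130,107],[132,240],[80,352]],float)
bp=[[125,195,27],[125,-245,27],[110,125,27],[0,125,27],[-125,195,12]]
p,res=bedfit(C,px,bp,np.load("bed.npy"));print(p[:2],np.degrees(p[2]),res.round(1).tolist())
q=(p+np.load("bed.npy"))/2;np.save("bed.npy",q);p=q
c,s=np.cos(p[2]),np.sin(p[2]);Rb=np.array([[c,-s],[s,c]])
for n,k in dict(bars=[(204,136),(270,147),(262,200),(198,189)],dots=[(357,142),(420,158),(405,212),(343,195)],diam=[(131,231),(190,226),(203,278),(136,281)],disc=[(272,249),(333,256),(330,306),(269,298)]).items():
    b=(pix2w(C,k,35)[:,:2]-p[:2])@Rb
    e=b[1]-b[0];print(n,b.mean(0).round(1),"sides",[np.linalg.norm(b[i]-b[i-1]).round(1) for i in range(4)],"rot",np.degrees(np.arctan2(e[0],-e[1])).round(1), "yext",b[:,1].min().round(),b[:,1].max().round(),"x",b[:,0].min().round(),b[:,0].max().round())
where()
for b in ([22,38],[-55,-18]): print(b,delta(b,90,180).tolist(),delta(b,90,0).tolist())
E
```

```text
[545.19410046  25.98193554] -6.296341121214671 [[-0.3, 0.9], [1.1, 0.3], [-2.9, -1.4], [2.9, -0.3], [-0.7, 0.5]]
bars [67.9 39.3] sides [np.float64(42.2), np.float64(51.9), np.float64(42.5), np.float64(52.1)] rot -5.6 yext 11.0 68.0 x 44.0 91.0
dots [ 68.8 -77.5] sides [np.float64(42.5), np.float64(50.4), np.float64(43.7), np.float64(51.7)] rot -10.1 yext -106.0 -49.0 x 42.0 94.0
diam [-8.  96.9] sides [np.float64(44.6), np.float64(50.4), np.float64(46.3), np.float64(58.8)] rot 9.0 yext 65.0 125.0 x -34.0 18.0
disc [-20.2 -18.8] sides [np.float64(44.4), np.float64(51.0), np.float64(45.3), np.float64(53.0)] rot -2.6 yext -45.0 8.0 x -44.0 3.0
t 3.67 bed 39.7 -38.3 z 230.3 rot [-1.7812e+02  5.0000e-02 -2.6500e+00] q [ -3.  17.  -8.  65.   2. 180.] F [-0.3 -0.4  0.3] gap 0.14
[22, 38] [-1.275, -7.257, 14.278, -0.003, -0.051, -3.079] [-1.275, -7.257, 14.278, -0.033, 0.002, 0.062]
[-55, -18] [-9.309, -2.151, 14.118, -0.003, -0.051, -3.079] [-9.309, -2.151, 14.118, -0.033, 0.002, 0.062]
```

Emit:
carry_out(
  moves=[
    [[0, -1, 1, 0, -0.003, -0.18], [0, -2, 2, 0, -0.006, -0.36], [-0.5, -3, 4, -0.001, -0.009, -0.54], [-0.5, -4, 6, -0.001, -0.012, -0.72], [-1, -5, 8, -0.001, -0.015, -0.9], [-1, -6, 9, -0.001, -0.018, -1.08], [-1.3, -7, 10, -0.001, -0.021, -1.26], [-1.3, -7.3, 11, -0.001, -0.024, -1.44], [-1.3, -7.3, 11, -0.002, -0.027, -1.62], [-1.3, -7.3, 11, -0.002, -0.03, -1.8], [-1.3, -7.3, 11, -0.002, -0.033, -1.98], [-1.3, -7.3, 11, -0.002, -0.036, -2.16]],
  ],
)

```text
time: 5.18
tool_pos: [570.5, 60.4, 122.8]
tcp_rot: [-179.6, -0.7, 121.5]
wrist_force: [-0.8, 0.1, 0.2]
finger_gap: 0.139
grasp_force: 0.0
```

Emit:
carry_out(
  moves=[
    [[0, 0, 0, 0, 0, -0.18], [0, 0, 0, 0, 0, -0.36], [0, 0, 0, 0, 0, -0.54], [0, 0, 0, 0, 0, -0.72], [0, 0, 0, 0, 0, -0.9], [0, 0, 0, 0, 0, -0.91], [0, 0, 0, 0, 0, -0.91]],
  ],
)

```text
time: 6.05
tool_pos: [570.5, 59.8, 122.8]
tcp_rot: [179.7, -0.8, 173.1]
wrist_force: [-0.9, -0.5, 0.6]
finger_gap: 0.138
grasp_force: 0.0
```

```bash
python3 - <<'E'
from h import *
where();print(delta([22,37],43,180).tolist())
E
```

```text
t 6.05 bed 21.8 37.3 z 122.8 rot [179.72  -0.78 173.13] q [  6.  21. -17.  53.   0.  13.] F [-0.9 -0.5  0.6] gap 0.14
[-0.125, -0.072, 7.976, 0.005, -0.014, -0.011]
```

Emit:
carry_out(
  moves=[
    [[-0.1, -0.1, 4, 0.005, -0.014, -0.011], [-0.1, -0.1, 7, 0.005, -0.014, -0.011], [-0.1, -0.1, 8, 0.005, -0.014, -0.011], [-0.1, -0.1, 8, 0.005, -0.014, -0.011]],
  ],
)

```text
time: 6.55
tool_pos: [570.0, 58.8, 42.5]
tcp_rot: [-180.0, -0.0, 173.8]
wrist_force: [1.2, -0.5, 0.3]
finger_gap: 0.138
grasp_force: 0.0
```

Emit:
carry_out(
  moves=[
    [[-0.4, 0, 0, 0, 0, 0], [-0.8, 0, 0, 0, 0, 0], [-1.2, 0, 0, 0, 0, 0], [-1.6, 0, 0, 0, 0, 0], [-2, 0, 0, 0, 0, 0], [-2.4, 0, 0, 0, 0, 0], [-2.7, 0, 0, 0, 0, 0], [-2.9, 0, 0, 0, 0, 0], [-3, 0, 0, 0, 0, 0], [-3, 0, 0, 0, 0, 0]],
  ],
)

```text
time: 7.8
tool_pos: [600.3, 55.5, 42.7]
tcp_rot: [-180.0, 0.0, 173.9]
wrist_force: [-0.7, -0.2, -0.9]
finger_gap: 0.143
grasp_force: 0.0
```

```bash
python3 - <<'E'
from h import *
where()
E
```

```text
t 7.8 bed 51.9 36.3 z 42.7 rot [-1.8000e+02  3.0000e-02  1.7387e+02] q [  5.  28. -18.  44.  -0.  11.] F [-0.7 -0.2 -0.9] gap 0.14
```

Emit:
carry_out(
  moves=[
    [[-0.1, 0, 0, 0, 0, 0], [-0.2, 0, 0, 0, 0, 0], [-0.3, 0, 0, 0, 0, 0], [-0.3, 0, 0, 0, 0, 0]],
  ],
)

```text
time: 8.3
tool_pos: [603.3, 55.2, 42.7]
tcp_rot: [180.0, 0.0, 173.9]
wrist_force: [-0.0, 1.1, 0.2]
finger_gap: 0.141
grasp_force: 0.0
```

Emit:
carry_out(
  moves=[
    [[-0.1, 0, 0, 0, 0, 0], [-0.1, 0, 0, 0, 0, 0]],
  ],
)

```text
time: 8.55
tool_pos: [603.4, 55.2, 42.7]
tcp_rot: [180.0, -0.1, 173.9]
wrist_force: [-3.5, 1.4, 3.2]
finger_gap: 0.141
grasp_force: 2.0
```

Emit:
carry_out(
  moves=[
    [[-0.1, 0, 0, 0, 0, 0], [-0.1, 0, 0, 0, 0, 0]],
  ],
)

```text
time: 8.8
tool_pos: [603.4, 55.2, 42.5]
tcp_rot: [180.0, -0.2, 173.9]
wrist_force: [-7.4, 1.0, 5.0]
finger_gap: 0.141
grasp_force: 3.4
```

Emit:
carry_out(
  moves=[
    [[1, 0, 0, 0, 0, 0], [2.5, 0, 0, 0, 0, 0], [3.5, 0, 0, 0, 0, 0], [3.5, -4, 0, 0, 0, 0], [3.5, -8, 0, 0, 0, 0], [3.5, -11.4, 0, 0, 0, 0], [3.5, -11.4, 0, 0, 0, 0], [3.1, -11.4, 0, 0, 0, 0], [2.6, -11.4, 0, 0, 0, 0], [2.1, -11.4, 0, 0, 0, 0], [1.6, -11.4, 0, 0, 0, 0], [1.2, -11.4, 0, 0, 0, 0]],
  ],
)

```text
time: 10.3
tool_pos: [581.4, -56.8, 42.7]
tcp_rot: [-180.0, 0.0, 173.9]
wrist_force: [-0.2, -0.9, -0.5]
finger_gap: 0.137
grasp_force: 0.2
```

Emit:
carry_out(
  moves=[
    [[-0.4, 0, 0, 0, 0, 0], [-0.7, 0, 0, 0, 0, 0], [-0.9, 0, 0, 0, 0, 0], [-1, 0, 0, 0, 0, 0], [-1.1, 0, 0, 0, 0, 0], [-1.2, 0, 0, 0, 0, 0], [-1.2, 0, 0, 0, 0, 0]],
  ],
)

```text
time: 11.18
tool_pos: [590.5, -58.1, 42.4]
tcp_rot: [-180.0, -0.2, 173.9]
wrist_force: [-7.2, 2.0, 5.8]
finger_gap: 0.138
grasp_force: 3.8
```

```bash
python3 - <<'E'
from h import *
where()
E
```

```text
t 11.18 bed 54.5 -77.8 z 42.4 rot [-180.     -0.23  173.87] q [ -6.  27. -19.  44.  -0.   1.] F [-7.2  2.   5.8] gap 0.14
```

Emit:
carry_out(
  moves=[
    [[2, 0, 0, 0, 0, 0], [5, 0, 0, 0, 0, 0], [8, 0, 0, 0, 0, 0], [11.6, 0, 0, 0, 0, 0], [11.6, 0, 0, 0, 0, 0], [11.6, 3, 0, 0, 0, 0], [11.6, 5.8, 0, 0, 0, 0], [11.6, 5.8, 0, 0, 0, 0], [11, 5.8, 0, 0, 0, 0], [10.4, 5.8, 0, 0, 0, 0], [9.8, 5.8, 0, 0, 0, 0], [9, 5.8, 0, 0, 0, 0]],
  ],
)

```text
time: 12.68
tool_pos: [510.1, 8.4, 42.7]
tcp_rot: [-180.0, 0.0, 173.8]
wrist_force: [-0.7, -0.4, -0.1]
finger_gap: 0.138
grasp_force: 0.1
```

Emit:
carry_out(
  moves=[
    [[-0.8, 0, 0, 0, 0, 0], [-1.6, 0, 0, 0, 0, 0], [-2.4, 0, 0, 0, 0, 0], [-3.2, 0, 0, 0, 0, 0], [-4, 0, 0, 0, 0, 0], [-4.8, 0, 0, 0, 0, 0], [-5.6, 0, 0, 0, 0, 0], [-6.4, 0, 0, 0, 0, 0], [-7.2, 0, 0, 0, 0, 0], [-7.8, 0, 0, 0, 0, 0], [-8.4, 0, 0, 0, 0, 0], [-8.6, 0, 0, 0, 0, 0]],
  ],
)

```text
time: 14.18
tool_pos: [595.6, -0.3, 42.7]
tcp_rot: [-180.0, 0.0, 173.9]
wrist_force: [-0.8, 0.6, 1.1]
finger_gap: 0.138
grasp_force: 0.3
```

```bash
python3 - <<'E'
from h import *
where()
E
```

```text
t 14.18 bed 53.3 -19.7 z 42.7 rot [-1.8000e+02  3.0000e-02  1.7387e+02] q [ -0.  27. -19.  44.  -0.   6.] F [-0.8  0.6  1.1] gap 0.14
```

Emit:
carry_out(
  moves=[
    [[-0.1, 0, 0, 0, 0, 0], [-0.2, 0, 0, 0, 0, 0], [-0.3, 0, 0, 0, 0, 0], [-0.35, 0, 0, 0, 0, 0], [-0.35, 0, 0, 0, 0, 0]],
  ],
)

```text
time: 14.8
tool_pos: [597.0, -0.4, 42.5]
tcp_rot: [180.0, -0.1, 173.9]
wrist_force: [-5.6, 0.4, 4.6]
finger_gap: 0.139
grasp_force: 2.9
```

Emit:
carry_out(
  moves=[
    [[2, 0, 0, 0, 0, 0], [4, 0, -3, 0, 0, 0], [6, 3, -6, 0, 0, 0], [7.5, 8, -6, 0, 0, 0], [7.7, 11.5, -6, 0, 0, 0], [7.7, 11.5, -6, 0, 0, 0]],
  ],
  gripper=0.69,
)

```text
time: 15.55
tool_pos: [535.1, 124.1, 103.2]
tcp_rot: [180.0, 0.1, 174.1]
wrist_force: [-0.4, 0.2, 0.7]
finger_gap: 0.844
grasp_force: 0.0
```

```bash
python3 - <<'E'
from h import *
where();print(delta([-20,95],44,180).tolist())
C=cam("wrist");im=vision.capture("wrist");cv2.imwrite("pics/w2.png",im)
print(w2pix(C,[np.r_[bed2w(v),27] for v in [(0,125),(110,125),(-9,135),(-31,135)]]).round())
E
```

```text
t 15.55 bed -20.3 97.4 z 103.2 rot [1.7995e+02 1.3000e-01 1.7407e+02] q [ 13.  19. -23.  48.   0.  19.] F [-0.4  0.2  0.7] gap 0.84
[-0.019, -0.248, 5.922, 0.001, 0.002, 0.005]
[[371. 295.]
 [364. 463.]
 [391. 279.]
 [393. 239.]]
```

View pics/w2.png

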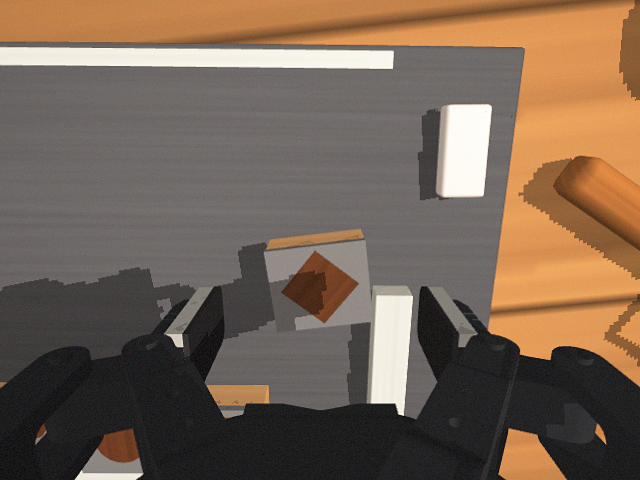

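The wrist view shows the diamond with top corners (265,252), (365,240), (371,322) and (275,331), almost touching the end stop's near end, whose corner is at (372,287). The eraser is at (465,150) and clear. I'll grip the diamond slightly nearer the robot, square it and drag it -y.

Emit:
carry_out(
  moves=[
    [[0.3, -0.25, 2, 0, 0, 0.005], [0.3, -0.25, 4.5, 0, 0, 0.005], [0.3, -0.25, 5.9, 0, 0, 0.005], [0.3, -0.25, 5.9, 0, 0, 0.005]],
  ],
)

```text
time: 16.1
tool_pos: [530.3, 118.9, 42.7]
tcp_rot: [-179.9, -0.1, 173.5]
wrist_force: [-0.3, -0.0, 0.1]
finger_gap: 0.845
grasp_force: 0.0
```

Emit:
carry_out(
  moves=[
    [[0, 0, 0, 0, 0, 0], [0, 0, 0, 0, 0, 0], [0, 0, 0, 0, 0, 0], [0, 0, 0, 0, 0, 0], [0, 0, 0, 0, 0, 0]],
  ],
  gripper=0.1,
  squeeze=20,
)

```text
time: 16.73
tool_pos: [531.9, 119.8, 44.8]
tcp_rot: [180.0, 0.1, 173.6]
wrist_force: [-1.4, -1.2, 5.5]
finger_gap: 0.597
grasp_force: 20.6
```

```bash
python3 - <<'E'
from h import *
where();print(delta([-23,90.5],44,180).tolist())
E
```

```text
t 16.73 bed -23.0 92.7 z 44.8 rot [1.8000e+02 1.2000e-01 1.7359e+02] q [ 13.  22. -27.  41.  -0.  19.] F [-1.4 -1.2  5.5] gap 0.6
[0.001, -0.223, 0.078, 0.0, 0.002, -0.003]
```

Emit:
carry_out(
  moves=[
    [[0, -0.05, -0.2, 0, 0, 0], [0, -0.2, -0.2, 0, 0, 0], [0, -0.2, -0.2, 0, 0, 0], [0, -0.2, -0.2, 0, 0, 0]],
  ],
)

```text
time: 17.23
tool_pos: [530.7, 117.7, 45.5]
tcp_rot: [-180.0, -0.0, 173.6]
wrist_force: [0.9, -0.6, -0.7]
finger_gap: 0.598
grasp_force: 20.6
```

Emit:
carry_out(
  moves=[
    [[0, 0, 0, 0, 0, 0], [0, 0, 0, 0, 0, 0], [0, 0, 0, 0, 0, 0], [0, 0, -2, 0, 0, 0], [0, 0, -5, 0, 0, 0], [2, 0, -6, 0, 0, 0], [4.5, 0, -6, 0, 0, 0], [4.5, 0, -6, 0, 0, 0]],
  ],
  gripper=0.6,
)

```text
time: 18.23
tool_pos: [484.7, 122.8, 105.7]
tcp_rot: [-180.0, -0.0, 173.6]
wrist_force: [-0.2, 0.1, 1.0]
finger_gap: 0.8
grasp_force: 0.0
```

```bash
python3 - <<'E'
from h import *
where();print(delta([-64,90.5],43,180).tolist())
C=cam("wrist");im=vision.capture("wrist");cv2.imwrite("pics/w3.png",im)
E
```

```text
t 18.23 bed -70.3 90.6 z 105.7 rot [-1.7998e+02 -4.0000e-02  1.7363e+02] q [ 14.  14. -29.  47.  -0.  21.] F [-0.2  0.1  1. ] gap 0.8
[-0.633, -0.006, 6.274, -0.0, -0.001, -0.003]
```

View pics/w3.png

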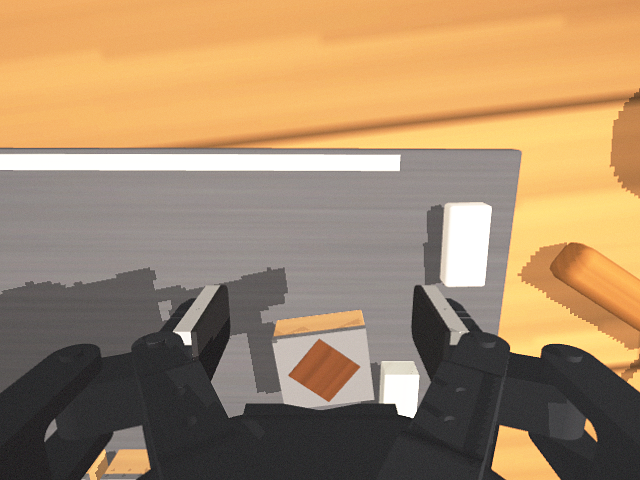

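The diamond sits nearly square with a few mm of clearance to the stop: its right edge is at column 373 and the stop edge at 379. I'll push it in with the narrow fingers.

Emit:
carry_out(
  moves=[
    [[-0.3, 0, 0, 0, 0, 0], [-0.6, 0, 2, 0, 0, 0], [-0.6, -0.05, 4, 0, 0, 0], [-0.6, -0.05, 6.2, 0, 0, 0], [-0.6, -0.05, 6.2, 0, 0, 0], [-1.4, -0.05, 6.2, 0, 0, 0], [-2.1, -0.05, 6.2, 0, 0, 0], [-2.8, -0.05, 6.2, 0, 0, 0], [-3.4, -0.05, 6.2, 0, 0, 0], [-4, -0.05, 6.2, 0, 0, 0]],
  ],
  gripper=-0.72,
)

```text
time: 19.52
tool_pos: [526.2, 117.8, 43.8]
tcp_rot: [-180.0, 0.0, 173.6]
wrist_force: [-0.6, -0.2, 0.4]
finger_gap: 0.144
grasp_force: 0.3
```

Emit:
carry_out(
  moves=[
    [[-0.5, 0, 0, 0, 0, 0], [-1, 0, 0, 0, 0, 0], [-1.5, 0, 0, 0, 0, 0], [-2, 0, 0, 0, 0, 0], [-2.5, 0, 0, 0, 0, 0], [-3, 0, 0, 0, 0, 0], [-3.5, 0, 0, 0, 0, 0], [-4, 0, 0, 0, 0, 0]],
  ],
)

```text
time: 20.52
tool_pos: [565.9, 113.4, 43.7]
tcp_rot: [180.0, 0.0, 173.6]
wrist_force: [-1.0, 0.3, 0.7]
finger_gap: 0.136
grasp_force: 2.9
```

Emit:
carry_out(
  moves=[
    [[-0.5, 0, 0, 0, 0, 0], [-1, 0, 0, 0, 0, 0], [-1.5, 0, 0, 0, 0, 0], [-2, 0, 0, 0, 0, 0], [-2.5, 0, 0, 0, 0, 0], [-3, 0, 0, 0, 0, 0], [-3.4, 0, 0, 0, 0, 0]],
  ],
)

```text
time: 21.4
tool_pos: [569.8, 114.5, 39.9]
tcp_rot: [179.6, -3.1, 173.8]
wrist_force: [-84.0, 21.6, 64.6]
finger_gap: 0.142
grasp_force: 45.0
```

```bash
python3 - <<'E'
from h import *
where()
E
```

```text
t 21.4 bed 15.3 91.6 z 39.9 rot [179.61  -3.11 173.83] q [ 11.  28. -18.  47.   1.  17.] F [-84.   21.6  64.6] gap 0.14
```

It jammed, probably on the bars block's near corner. Retreating to look.

Emit:
carry_out(
  moves=[
    [[3, 0, 0, 0, 0, 0], [6, 0, 0, 0, 0, 0], [7, 0, -4, 0, 0, 0], [7, -4, -10, 0, 0, 0], [8, -8, -14, 0, 0, 0], [8, -9, -16, 0, 0, 0], [8, -9, -16, 0, 0, 0]],
  ],
)

```text
time: 22.28
tool_pos: [511.4, 28.3, 205.9]
tcp_rot: [180.0, 0.3, 173.5]
wrist_force: [0.9, 0.9, 0.2]
finger_gap: 0.138
grasp_force: 0.0
```

```bash
python3 - <<'E'
from h import *
where()
C=cam("wrist");im=vision.capture("wrist");cv2.imwrite("pics/w4.png",im)
for v in [(0,125),(110,125),(110,-116),(66,-52)]: print(v,w2pix(C,np.r_[bed2w(v),27]).round())
E
```

```text
t 22.27 bed -33.5 -0.4 z 205.9 rot [179.96   0.28 173.48] q [  3.  10. -20.  60.  -0.  10.] F [0.9 0.9 0.2] gap 0.14
(0, 125) [[478. 255.]]
(110, 125) [[465. 376.]]
(110, -116) [[186. 377.]]
(66, -52) [[258. 331.]]
```

View pics/w4.png

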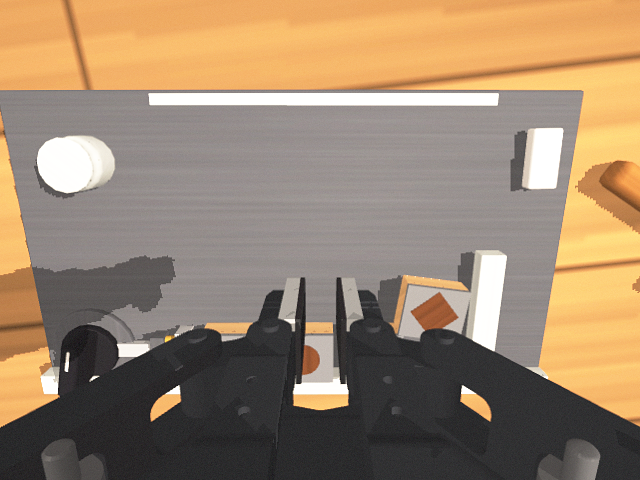

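The view shows the diamond turned about 8° near the stop (435,312), but the fingers hide the rest. I'll move beyond the fence for a clear view.

Emit:
carry_out(
  moves=[
    [[-6, 0.5, 0, 0, 0, 0], [-12, 1, 0, 0, 0, 0], [-17, 2, 0, 0, 0, 0], [-19, 3, 0, 0, 0, 0], [-19, 3, 0, 0, 0, 0]],
  ],
)

```text
time: 22.95
tool_pos: [702.3, 39.1, 200.3]
tcp_rot: [-180.0, -0.2, 173.7]
wrist_force: [0.2, -0.3, -0.5]
finger_gap: 0.135
grasp_force: 0.0
```

```bash
python3 - <<'E'
from h import *
where()
C=cam("wrist");im=vision.capture("wrist");cv2.imwrite("pics/w5.png",im)
for v in [(0,125),(110,125),(110,-116),(66,-52)]: print(v,w2pix(C,np.r_[bed2w(v),27]).round())
E
```

```text
t 22.95 bed 155.1 31.0 z 200.3 rot [-179.98   -0.18  173.68] q [ 3. 31.  9. 69.  0. 10.] F [ 0.2 -0.3 -0.5] gap 0.14
(0, 125) [[463. -13.]]
(110, 125) [[449. 157.]]
(110, -116) [[117. 157.]]
(66, -52) [[201.  93.]]
```

View pics/w5.png

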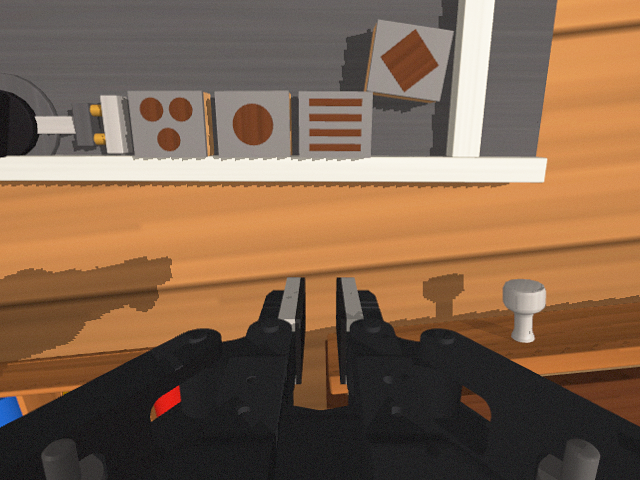

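Clear view: dots (170,124), disc (253,124) and bars (336,125) are flush on the fence. The diamond (410,60) is turned about 9° and caught between the bars' corner (373,92) and the stop edge (455,60). The bars need to go some mm in -y.

```bash
python3 - <<'E'
from h import *
C=cam("wrist");p=np.load("bed.npy");c,s=np.cos(p[2]),np.sin(p[2]);Rb=np.array([[c,-s],[s,c]])
f=lambda k,z:((pix2w(C,k,z)[:,:2]-p[:2])@Rb).round(1).tolist()
print("dots L,R",f([(130,125),(206,125)],35));print("disc",f([(215,125),(291,125)],35));print("bars",f([(298,125),(373,125)],35), f([(336,158)],35))
print("diam",f([(376,20),(453,35),(438,103),(365,92)],35));print("stop,jaw",f([(449,155),(456,60),(125,125)],27))
where();print(delta([88,92],100,180).tolist())
E
```

```text
dots L,R [[86.4, -101.1], [86.6, -48.2]]
disc [[86.6, -42.0], [86.7, 10.7]]
bars [[86.7, 15.6], [86.7, 67.5]] [[109.2, 42.1]]
diam [[20.7, 67.3], [29.6, 118.2], [72.2, 111.5], [65.1, 61.4]]
stop,jaw [[107.7, 124.4], [43.6, 124.0], [86.4, -108.4]]
t 23.0 bed 154.2 30.5 z 201.0 rot [-179.97   -0.19  173.66] q [ 3. 31.  9. 69. -0.  9.] F [ 0.4  0.1 -0.3] gap 0.14
[6.597, 6.144, 10.116, -0.001, -0.003, -0.002]
```

Emit:
carry_out(
  moves=[
    [[3, 3, 2, 0, 0, 0], [6.4, 6.1, 5, 0, 0, 0], [6.4, 6.1, 9, 0, 0, 0], [6.4, 6.1, 13, 0, 0, 0], [6.4, 6.1, 15.8, 0, 0, 0], [6.4, 6.1, 15.8, 0, 0, 0], [6.4, 5.6, 15.8, 0, 0, 0], [6.4, 5.2, 15.8, 0, 0, 0], [6.4, 4.9, 15.8, 0, 0, 0], [6.4, 4.6, 15.8, 0, 0, 0], [6.4, 4.3, 15.8, 0, 0, 0], [6.4, 4.15, 15.8, 0, 0, 0]],
  ],
  gripper=-1,
)

```text
time: 24.5
tool_pos: [643.2, 86.1, 45.9]
tcp_rot: [180.0, 0.0, 173.6]
wrist_force: [0.1, 1.4, 1.7]
finger_gap: 0.001
grasp_force: 0.8
```

```bash
python3 - <<'E'
from h import *
where()
E
```

```text
t 24.5 bed 91.3 71.3 z 45.9 rot [1.7997e+02 3.0000e-02 1.7358e+02] q [  8.  32. -11.  47.   0.  14.] F [0.1 1.4 1.7] gap 0.0
```

Emit:
carry_out(
  moves=[
    [[0, 0.3, -3, 0, 0, 0], [2, 0.8, -6, 0, 0, 0], [6, 1.9, -6, 0, 0, 0], [9.5, 1.9, -5, 0, 0, 0], [9.5, 1.9, -2, 0, 0, 0], [9.5, 1.9, 0.2, 0, 0, 0], [9.5, 1.9, 0.2, 0, 0, 0], [9, 1.9, 0.2, 0, 0, 0], [8.6, 1.9, 0.2, 0, 0, 0], [8.2, 1.9, 0.2, 0, 0, 0], [7.8, 1.9, 0.2, 0, 0, 0], [7.4, 1.9, 0.2, 0, 0, 0]],
  ],
  gripper=-0.72,
)

```text
time: 26.0
tool_pos: [571.8, 113.1, 43.8]
tcp_rot: [-180.0, 0.0, 173.6]
wrist_force: [-0.3, 0.0, 0.5]
finger_gap: 0.143
grasp_force: 0.3
```

Emit:
carry_out(
  moves=[
    [[-0.3, 0, 0, 0, 0, 0], [-0.6, 0, 0, 0, 0, 0], [-0.9, 0, 0, 0, 0, 0], [-1.1, 0, 0, 0, 0, 0], [-1.1, 0, 0, 0, 0, 0]],
  ],
)

```text
time: 26.62
tool_pos: [582.8, 112.0, 43.7]
tcp_rot: [-180.0, 0.0, 173.6]
wrist_force: [0.5, -0.3, -1.1]
finger_gap: 0.144
grasp_force: 0.0
```

Emit:
carry_out(
  moves=[
    [[-0.3, 0, 0, 0, 0, 0], [-0.6, 0, 0, 0, 0, 0], [-0.9, 0, 0, 0, 0, 0], [-1.1, 0, 0, 0, 0, 0], [-1.1, 0, 0, 0, 0, 0]],
  ],
)

```text
time: 27.25
tool_pos: [593.8, 110.7, 43.8]
tcp_rot: [180.0, 0.0, 173.6]
wrist_force: [0.3, -0.1, 0.1]
finger_gap: 0.138
grasp_force: 0.0
```

```bash
python3 - <<'E'
from h import *
where()
E
```

```text
t 27.25 bed 39.5 90.5 z 43.8 rot [1.8000e+02 3.0000e-02 1.7358e+02] q [ 11.  28. -18.  44.  -0.  17.] F [ 0.3 -0.1  0.1] gap 0.14
```

Passed the jam point freely; 15.5 mm to go.

Emit:
carry_out(
  moves=[
    [[-0.3, 0, 0, 0, 0, 0], [-0.6, 0, 0, 0, 0, 0], [-0.9, 0, 0, 0, 0, 0], [-1.2, 0, 0, 0, 0, 0], [-1.4, 0, 0, 0, 0, 0], [-1.4, 0, 0, 0, 0, 0]],
  ],
)

```text
time: 28.0
tool_pos: [607.7, 109.2, 43.8]
tcp_rot: [-180.0, 0.0, 173.6]
wrist_force: [0.5, 0.1, -0.6]
finger_gap: 0.143
grasp_force: 0.0
```

Emit:
carry_out(
  moves=[
    [[-0.1, 0, 0, 0, 0, 0], [-0.2, 0, 0, 0, 0, 0], [-0.3, 0, 0, 0, 0, 0], [-0.3, 0, 0, 0, 0, 0]],
  ],
)

```text
time: 28.5
tool_pos: [609.6, 109.0, 43.6]
tcp_rot: [180.0, -0.1, 173.6]
wrist_force: [-3.8, 1.1, 2.1]
finger_gap: 0.139
grasp_force: 2.0
```

```bash
python3 - <<'E'
from h import *
where();print(delta([170,31],200,180).tolist())
E
```

```text
t 28.5 bed 55.4 90.4 z 43.6 rot [ 1.8000e+02 -7.0000e-02  1.7359e+02] q [ 10.  29. -16.  45.   0.  17.] F [-3.8  1.1  2.1] gap 0.14
[-11.459, -5.904, -15.648, 0.0, -0.001, -0.003]
```

Emit:
carry_out(
  moves=[
    [[1.5, 0, 0, 0, 0, 0], [1.5, 0, -5, 0, 0, 0], [-1, -2, -10, 0, 0, 0], [-5, -6, -14, 0, 0, 0], [-9, -10, -15.6, 0, 0, 0], [-11, -14, -15.6, 0, 0, 0], [-11, -14, -15.6, 0, 0, 0]],
  ],
  gripper=0.3,
)

```text
time: 29.38
tool_pos: [705.6, -46.3, 199.8]
tcp_rot: [-179.9, 0.1, 173.3]
wrist_force: [0.7, -0.2, 0.0]
finger_gap: 0.652
grasp_force: 0.0
```

```bash
python3 - <<'E'
from h import *
where()
C=cam("wrist");im=vision.capture("wrist");cv2.imwrite("pics/w6.png",im)
for v in [(88,-200,56),(111,-200,56),(65,-200,56),(110,125,27),(110,-116,27),(66,-52,35)]: print(v,w2pix(C,np.r_[bed2w(v),v[2]]).round())
E
```

```text
t 29.38 bed 167.7 -53.5 z 199.8 rot [-1.7994e+02  1.3000e-01  1.7333e+02] q [-4. 31.  9. 68. -0.  3.] F [ 0.7 -0.2  0. ] gap 0.65
(88, -200, 56) [[ 87. 105.]]
(111, -200, 56) [[ 93. 143.]]
(65, -200, 56) [[81. 66.]]
(110, 125, 27) [[569. 136.]]
(110, -116, 27) [[232. 139.]]
(66, -52, 35) [[321.  70.]]
```

View pics/w6.png

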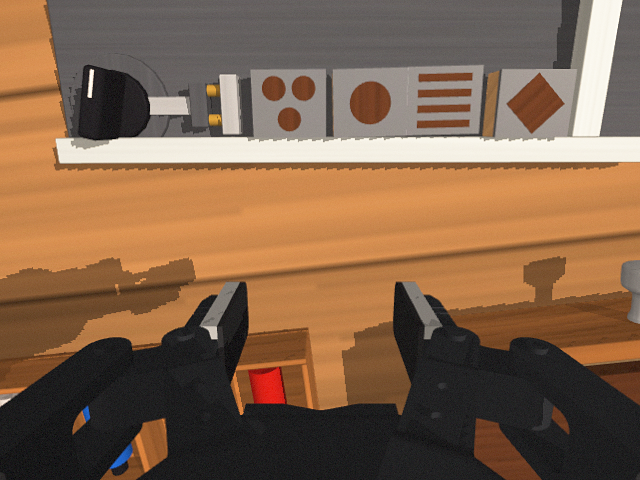

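The row is flush on the fence: dots (289,103), disc (370,103), bars (446,100) and diamond (535,103), with small gaps left for the jaw. The knob mark runs (93,68)–(88,97), so the knob is at about 0.3 rad clockwise and its centre matches the predicted (87,105).

```bash
python3 - <<'E'
from h import *
where();print(delta([88,-200],110,163).tolist(),delta([88,-200],57,163).tolist())
E
```

```text
t 29.43 bed 166.5 -51.6 z 199.4 rot [-1.8000e+02  5.0000e-02  1.7343e+02] q [-4. 31.  9. 68. -0.  3.] F [-0.3 -0.  -1.2] gap 0.65
[7.766, -14.882, 8.937, 0.0, 0.001, 0.291] [7.771, -14.882, 14.237, 0.0, 0.001, 0.291]
```

Emit:
carry_out(
  moves=[
    [[2.5, -5, 1, 0, 0, 0.1], [5, -10, 4, 0, 0, 0.2], [7.8, -14.9, 7, 0, 0.001, 0.29], [7.8, -14.9, 9, 0, 0.001, 0.29], [7.8, -14.9, 9, 0, 0.001, 0.29]],
  ],
  gripper=0.1,
)

```text
time: 30.05
tool_pos: [608.0, -180.9, 108.1]
tcp_rot: [-180.0, -0.2, 157.0]
wrist_force: [-0.4, -0.1, 0.3]
finger_gap: 0.551
grasp_force: 0.0
```

```bash
python3 - <<'E'
from h import *
where();print(delta([88,-200],57,163).tolist())
E
```

```text
t 30.05 bed 85.2 -197.9 z 108.1 rot [-179.99   -0.25  156.98] q [-17.  27. -10.  54.   0.   6.] F [-0.4 -0.1  0.3] gap 0.55
[-0.35, -0.119, 5.108, -0.0, -0.004, 0.004]
```

Emit:
carry_out(
  moves=[
    [[-0.3, -0.15, 2, 0, 0, 0], [-0.3, -0.15, 4, 0, 0, 0], [-0.3, -0.15, 5.1, 0, 0, 0], [-0.3, -0.15, 5.1, 0, 0, 0]],
  ],
)

```text
time: 30.55
tool_pos: [611.8, -183.7, 57.8]
tcp_rot: [-180.0, -0.1, 157.0]
wrist_force: [-0.6, -0.1, 0.9]
finger_gap: 0.548
grasp_force: 0.0
```

Emit:
carry_out(
  moves=[
    [[0, 0, 0, 0, 0, 0], [0, 0, 0, 0, 0, 0], [0, 0, 0, 0, 0, 0], [0, 0, 0, 0, 0, 0], [0, 0, 0, 0, 0, 0], [0, 0, 0, 0, 0, 0]],
  ],
  gripper=-1,
  squeeze=70,
)

```text
time: 31.3
tool_pos: [613.2, -183.7, 59.9]
tcp_rot: [179.9, 0.1, 157.0]
wrist_force: [1.0, 4.7, 6.3]
finger_gap: 0.147
grasp_force: 70.0
```

```bash
python3 - <<'E'
from h import *
where();print(sensors.get_obs()["ft_torque"])
E
```

```text
t 31.3 bed 90.7 -200.2 z 59.9 rot [1.7988e+02 6.0000e-02 1.5701e+02] q [-17.  30. -12.  48.   0.   6.] F [1.  4.7 6.3] gap 0.15
[ 1.07519644 -0.19225299  0.09790593]
```

```bash
python3 - <<'E'
from h import *
print(delta([88,-200.3],60,163).tolist())
E
```

```text
[0.253, -0.09, -0.009, 0.002, 0.001, 0.004]
```

Emit:
carry_out(
  moves=[
    [[0, 0, -0.2, 0, 0, 0], [0.25, 0, -0.2, 0, 0, 0], [0.25, 0, -0.2, 0, 0, 0], [0.25, 0, -0.2, 0, 0, 0]],
  ],
  gripper=-0.4,
)

```text
time: 31.8
tool_pos: [609.5, -183.6, 60.6]
tcp_rot: [-180.0, -0.1, 157.0]
wrist_force: [0.3, 0.0, -0.3]
finger_gap: 0.295
grasp_force: 0.0
```

Emit:
carry_out(
  moves=[
    [[0, 0, 0, 0, 0, 0], [0, 0, 0, 0, 0, 0], [0, 0, 0, 0, 0, 0], [0, 0, 0, 0, 0, 0]],
  ],
  gripper=-1,
)

```text
time: 32.3
tool_pos: [610.1, -182.5, 61.0]
tcp_rot: [179.9, -0.0, 157.0]
wrist_force: [0.4, 5.5, 2.7]
finger_gap: 0.144
grasp_force: 70.5
```

```bash
python3 - <<'E'
from h import *
where();print(sensors.get_obs()["ft_torque"])
E
```

```text
t 32.3 bed 87.5 -199.3 z 61.0 rot [ 1.7990e+02 -4.0000e-02  1.5702e+02] q [-17.  30. -12.  48.   0.   6.] F [0.4 5.5 2.7] gap 0.14
[ 0.99146649 -0.08686478  0.17471056]
```

Emit:
carry_out(
  moves=[
    [[0, 0.1, 0, 0, 0, 0.1], [0, 0.1, 0, 0, 0, 0.2], [0, 0.1, 0, 0, 0, 0.3], [0, 0.1, 0, 0, 0, 0.4], [0, 0.1, 0, 0, 0, 0.5], [0, 0.1, 0, 0, 0, 0.6], [0, 0.1, 0, 0, 0, 0.7], [0, 0.1, 0, 0, 0, 0.8], [0, 0.1, 0, 0, 0, 0.9], [0, 0.1, 0, 0, 0, 1.0], [0, 0.1, 0, 0, 0, 1.1], [0, 0.1, 0, 0, 0, 1.2]],
  ],
)

```text
time: 33.8
tool_pos: [609.5, -182.7, 61.0]
tcp_rot: [-179.9, 0.0, 88.0]
wrist_force: [-2.8, 1.9, 4.3]
finger_gap: 0.148
grasp_force: 70.9
```

```bash
python3 - <<'E'
from h import *
where();o=sensors.get_obs();print(o["ft_torque"],o["tau"][5])
E
```

```text
t 33.8 bed 86.9 -199.6 z 61.0 rot [-1.7989e+02  3.0000e-02  8.8050e+01] q [-17.  30. -12.  48.  -0.  75.] F [-2.8  1.9  4.3] gap 0.15
[0.40707446 0.6464624  0.27222869] -0.5385960638523102
```

Emit:
carry_out(
  moves=[
    [[0, 0, 0, 0, 0, 0.1], [0, 0, 0, 0, 0, 0.2], [0, 0, 0, 0, 0, 0.3], [0, 0, 0, 0, 0, 0.4], [0, 0, 0, 0, 0, 0.5], [0, 0, 0, 0, 0, 0.6], [0, 0, 0, 0, 0, 0.7], [0, 0, 0, 0, 0, 0.77], [0, 0, 0, 0, 0, 0.77]],
  ],
)

```text
time: 34.92
tool_pos: [609.0, -182.5, 60.9]
tcp_rot: [-179.9, 0.1, 44.1]
wrist_force: [-3.9, 2.6, 6.7]
finger_gap: 0.147
grasp_force: 70.9
```

```bash
python3 - <<'E'
from h import *
where();o=sensors.get_obs();print(o["ft_torque"],o["tau"][5])
E
```

```text
t 34.92 bed 86.4 -199.4 z 60.9 rot [-1.7989e+02  1.0000e-01  4.4050e+01] q [-17.  30. -12.  48.  -0. 119.] F [-3.9  2.6  6.7] gap 0.15
[ 0.6048497   0.80032646 -0.00882586] 0.11568002169951797
```

Emit:
carry_out(
  moves=[
    [[0, 0, 0, 0, 0, 0.05], [0, 0, 0, 0, 0, 0.1], [0, 0, 0, 0, 0, 0.1]],
  ],
)

```text
time: 35.3
tool_pos: [609.0, -182.4, 61.0]
tcp_rot: [-179.9, 0.1, 38.3]
wrist_force: [-4.3, 3.0, 6.5]
finger_gap: 0.146
grasp_force: 71.0
```

```bash
python3 - <<'E'
from h import *
where();o=sensors.get_obs();print(o["ft_torque"],o["tau"][5])
E
```

```text
t 35.3 bed 86.4 -199.3 z 61.0 rot [-1.799e+02  1.100e-01  3.835e+01] q [-17.  30. -12.  48.  -0. 125.] F [-4.3  3.   6.5] gap 0.15
[0.66335176 0.85092762 0.05550496] 0.15664384234696627
```

Emit:
carry_out(
  moves=[
    [[0, 0, 0, 0, 0, 0.03], [0, 0, 0, 0, 0, 0.06], [0, 0, 0, 0, 0, 0.09]],
  ],
)

```text
time: 35.67
tool_pos: [609.0, -182.4, 61.0]
tcp_rot: [-179.9, 0.1, 33.2]
wrist_force: [-4.5, 3.1, 6.9]
finger_gap: 0.142
grasp_force: 71.1
```

```bash
python3 - <<'E'
from h import *
where();o=sensors.get_obs();print(o["ft_torque"],o["tau"][5])
C=cam("top");im=vision.capture("top");cv2.imwrite("pics/t2.png",cv2.resize(im[160:325,205:460],None,fx=3,fy=3,interpolation=2))
E
```

```text
t 35.67 bed 86.4 -199.3 z 61.0 rot [-1.799e+02  1.100e-01  3.318e+01] q [-17.  30. -12.  48.  -0. 130.] F [-4.5  3.1  6.9] gap 0.14
[0.66779346 0.87491029 0.26465105] 0.06195905618369579
```

Emit:
carry_out(
  moves=[
    [[0, 0, 0, 0, 0, 0.03], [0, 0, 0, 0, 0, 0.06]],
  ],
)

```text
time: 35.98
tool_pos: [608.9, -182.3, 61.0]
tcp_rot: [-179.9, 0.1, 29.8]
wrist_force: [-4.0, 2.9, 5.6]
finger_gap: 0.149
grasp_force: 71.2
```

```bash
python3 - <<'E'
from h import *
where();o=sensors.get_obs();print(o["ft_torque"],o["tau"][5])
E
```

```text
t 35.98 bed 86.3 -199.2 z 61.0 rot [-1.799e+02  1.200e-01  2.976e+01] q [-17.  30. -12.  48.  -0. 134.] F [-4.   2.9  5.6] gap 0.15
[0.69580236 0.84450178 0.47935685] 0.1592551963403821
```

Emit:
carry_out(
  moves=[
    [[0, 0, 0, 0, 0, 0.02], [0, 0, 0, 0, 0, 0.04]],
  ],
)

```text
time: 36.22
tool_pos: [608.9, -182.3, 61.0]
tcp_rot: [-179.9, 0.1, 27.5]
wrist_force: [-4.1, 2.0, 6.0]
finger_gap: 0.146
grasp_force: 71.3
```

```bash
python3 - <<'E'
from h import *
where();o=sensors.get_obs();print(o["ft_torque"],o["tau"][5])
E
```

```text
t 36.23 bed 86.3 -199.2 z 61.0 rot [-1.799e+02  1.300e-01  2.749e+01] q [-17.  30. -12.  48.  -0. 136.] F [-4.1  2.   6. ] gap 0.15
[0.69733723 0.85953602 0.51716305] 0.30626194551587105
```

Estimated squeeze is about 14.5 N, which is in the firm range. Release, lift and check.

Emit:
carry_out(
  moves=[
    [[0, 0, 0, 0, 0, 0], [0, 0, 0, 0, 0, 0], [0, 0, 0, 0, 0, 0], [0, 0, -3, 0, 0, 0], [0, 0, -8, 0, 0, 0], [0, 0, -12, 0, 0, 0], [0, 0, -15, 0, 0, 0], [0, 0, -15, 0, 0, 0]],
  ],
  gripper=0,
)

```text
time: 37.22
tool_pos: [612.0, -183.3, 213.8]
tcp_rot: [179.8, -0.2, 27.5]
wrist_force: [0.3, -0.2, -1.3]
finger_gap: 0.501
grasp_force: 0.0
```

```bash
python3 - <<'E'
from h import *
where();print(delta([170,-40],210,110).tolist())
E
```

```text
t 37.23 bed 89.5 -199.8 z 213.8 rot [179.79  -0.19  27.48] q [-17.  23.  -1.  66.  -0. 136.] F [ 0.3 -0.2 -1.3] gap 0.5
[15.563, -8.832, 0.4, 0.005, -0.0, -1.332]
```

Emit:
carry_out(
  moves=[
    [[3, -2, 0, 0, 0, -0.18], [6, -4, 0, 0, 0, -0.36], [9, -6, 0, 0, 0, -0.54], [12, -7, 0, 0, 0, -0.72], [15.5, -8.8, 0, 0, 0, -0.9], [15.5, -8.8, 0, 0, 0, -1.08], [15.5, -8.8, 0, 0, 0, -1.26], [15.5, -8.8, 0, 0, 0, -1.44], [15.5, -8.8, 0, 0, 0, -1.62], [15.5, -8.8, 0, 0, 0, -1.8], [15.5, -8.8, 0, 0, 0, -1.98], [15.5, -8.8, 0, 0, 0, -2.16]],
  ],
)

```text
time: 38.72
tool_pos: [706.5, -33.1, 208.8]
tcp_rot: [-179.9, -0.2, 151.6]
wrist_force: [0.1, 0.1, -0.2]
finger_gap: 0.501
grasp_force: 0.0
```

Emit:
carry_out(
  moves=[
    [[0, 0, 0, 0, 0, -0.18], [0, 0, 0, 0, 0, -0.36], [0, 0, 0, 0, 0, -0.4], [0, 0, 0, 0, 0, -0.4]],
  ],
)

```text
time: 39.22
tool_pos: [706.6, -33.0, 209.1]
tcp_rot: [-180.0, -0.2, 174.1]
wrist_force: [0.5, 0.6, -0.2]
finger_gap: 0.504
grasp_force: 0.0
```

```bash
python3 - <<'E'
from h import *
where()
cv2.imwrite("pics/w7.png",vision.capture("wrist"))
E
```

```text
t 39.23 bed 167.2 -40.2 z 209.1 rot [-1.7999e+02 -1.6000e-01  1.7412e+02] q [-3. 31. 11. 70.  0.  3.] F [ 0.5  0.6 -0.2] gap 0.5
```

View pics/w7.png

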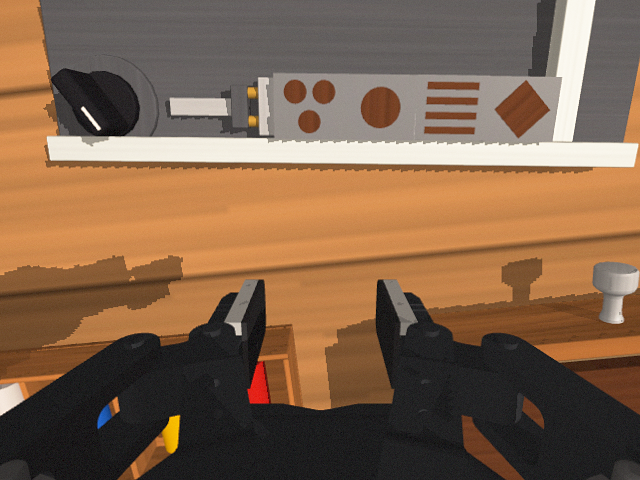

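The row is packed tight from the jaw (265,106) to the stop (560,105), with straight edges, no visible gaps, and flush on the fence. The knob is turned and free. Handing in.

```bash
python3 -c "
from h import *
print(robot.job_done())"
```

```text
the job is handed in; nothing more can be done
None
```

The job is handed in at about 39 s: all four blocks sit in one straight row flush on the fence, packed between the jaw and the end stop with no visible gaps. The squeeze is about 14 N, estimated from the knob torque. The diamond block jammed once on the way in, at a wrist force of roughly 110 N against the 120 N limit, and was freed and re-pushed.

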